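# Shut the gas outlet that was left open

## Robot

A 6-joint arm with a two-finger parallel gripper is mounted at the origin on a cart in front of the work surface, level with it; the furniture and walls round the work are solid. World frame = base frame: x ahead of the robot, y to its left, z up, the work surface at z = 0. Lengths are in m, angles in rad, forces in N, time in s.
With the tool pointing down it reaches from about 0.25 to 0.725 m from the base axis. Payload 4 kg.
Tool frame: the origin (TCP) lies midway between the tips of the shut fingers; the grasp point (between the pads) lies bot.pinch_z behind it (bot.pinch_z is the distance from the TCP to the grasp point, in m); z points along the fingers, y is the line along which they close (so a half turn about z gives the same grasp; the last joint's range is limited). The gripper opens to 85 mm and grips with 20 to 120 N. Pads are 22 mm wide; open, the fingers measure 114 mm over their backs; the gripper's body (76 mm by 85 mm) begins 54 mm behind the grasp point. The pads swing forward as they close: fully open they stand 13 mm farther back than shut.
Start: joints at [1.142, 0.241, 0.005, 1.335, 0, 1.571], TCP at [0.208, 0.455, 0.202] pointing down, gripper open.
Joint ranges: [-2.72, 2.72], [-1.05, 1.87], [-1.09, 1.28], [-1.99, 2.15], [-1.42, 1.44], [-3.14, 3.14]. Speed limits (rad/s): [2.79, 2.79, 3.14, 3.14, 3.14, 3.14].

## Interface

Orientations are given as a unit quaternion [x, y, z, w].
In Python, from workcell import bot gives the robot as it stands.
- The arm moves only by the shell command python3 jog.py, which reads ROWS from standard input. ROWS is 1 to 10 rows, parted by semicolons, with the numbers parted by commas; each row has 7 numbers: a rotation vector rx, ry, rz in rad, then dx, dy, dz in m, then the finger opening in m; each row is the pose to reach, as a shift and turn from the pose commanded when the command began, along the tool's axes at that moment; what a row does not reach only later rows make up. A row lasts 1/8 s, in which the tool goes at most 0.0625 m and 0.188 rad, less where a joint would pass 70% of its speed; a pose out of reach is approached as far as the arm can. The fingers move at their own pace and stop on an object; the grip force is fixed at half the most. Time passes only in rows, so rows that do not move let the fingers close. It prints the time, the measured TCP pose, the force, the opening and the grip force at its end. Input that does not fit is refused with a message, and nothing moves.
- bot.get_obs(): the state, without advancing time (a new reading comes with each control period).
- bot.camera(name): name is "scene" or "top"; returns the picture (420x560x3 uint8, red, green, blue); there is no depth.
- bot.calibration(name): a dict with "mtx" (3x3 intrinsics, pixels), "R" (3x3) and "t" (3): a world point X has camera coordinates R X + t. Camera axes: x right, y down, z forward; pixel columns grow to the right and rows downward; lengths in m; the calibration is good to about 2 mm. A picture is of the moment at which its call begins. calibration takes no time and is no camera call.
- bot.job_done(): hands the job in; it is judged then, once.
The state is a dict: "clock": time; "joint_pos": joint angles; "joint_vel": joint speeds; "tau": joint torques, N m; "eef_pos": TCP position; "tool_rot": TCP orientation; "ft_force": force on the tool from outside, world axes, zero at the start; "ft_torque": the same for the moment, N m; "grip_width": finger opening in m; "grasp_force": force on a finger pad.
Only numpy, scipy, OpenCV 4.12 (cv2) and the standard library are available. Lean on these libraries where they do the work, as an engineer would, in place of code of your own. Each camera call takes 0.05 s, during which the arm holds its last target. There are 200 camera calls.

## Task

The hoses are off the gas manifold and it has been bled down through one outlet, whose lever still stands out over its barb. With the fingertips, without taking hold of it, gently push that lever round until it is fully shut against its stop, in line with the bar like the others, then draw the hand away. Do not touch the other three valves, and leave the things lying around where they are.

Things in the scene. Friction and masses are not known exactly. Their poses are not given: they have to be found in the camera images.
- manifold: Gas manifold, fixed to the bench: grey foot plate 70 x 270 x 8 mm (origin: centre of its underside), on it a bare metal bar 26 x 26 x 250 mm, top 47 mm up. y runs along the bar (inlet barb at +y end, round 45 mm gauge at -y end); the -x side, towards the robot, carries four equal outlet valves 60 mm apart, hose barbs pointing to -x. Which valve sits in which place varies.
- valve_a: Valve a, one of the four equal quarter-turn outlet valves, fixed, 37 mm in front of the bar's axis; its axes are parallel to the manifold's. Origin: on the vertical axis of its lever, at bench height. Body and barb (tip 39 mm from that axis towards -x) stay below 46 mm; only neck, stem and lever hub, within 11 mm of the axis, stand higher (to 74 mm).
- valve_a_lever (a joint): Angle of valve a's lever: 0 = shut, along the bar, pointing to the manifold's +y, against its stop; 1.571 = fully open, square to the bar, pointing to -x over its barb. Shuts clockwise seen from above; turns smoothly with about 0.08 N m (about 2.5 N at the grip) and stays where it is left. This is the one left open (starts at 1.3 to 1.57).
- valve_a_grip (a point): Middle of the black grip of valve a's lever, on its centre line, 30 mm from the lever's axis, 67.5 mm above the bench; turns with the lever: x points outward along the lever, y across it, z up. The grip is 9.5 mm wide, 12 mm high (61 to 73 mm above the bench) and reaches from 12 to 46 mm from the axis.
- valve_b: Valve b, one of the four equal quarter-turn outlet valves, fixed, 37 mm in front of the bar's axis; its axes are parallel to the manifold's. Origin: on the vertical axis of its lever, at bench height. Body and barb (tip 39 mm from that axis towards -x) stay below 46 mm; only neck, stem and lever hub, within 11 mm of the axis, stand higher (to 74 mm).
- valve_b_lever (a joint): Angle of valve b's lever: 0 = shut, along the bar, pointing to the manifold's +y, against its stop; 1.571 = fully open, square to the bar, pointing to -x over its barb. Shuts clockwise seen from above; turns smoothly with about 0.08 N m (about 2.5 N at the grip) and stays where it is left. Shut at the start.
- valve_b_grip (a point): Middle of the black grip of valve b's lever, on its centre line, 30 mm from the lever's axis, 67.5 mm above the bench; turns with the lever: x points outward along the lever, y across it, z up. The grip is 9.5 mm wide, 12 mm high (61 to 73 mm above the bench) and reaches from 12 to 46 mm from the axis.
- valve_c: Valve c, one of the four equal quarter-turn outlet valves, fixed, 37 mm in front of the bar's axis; its axes are parallel to the manifold's. Origin: on the vertical axis of its lever, at bench height. Body and barb (tip 39 mm from that axis towards -x) stay below 46 mm; only neck, stem and lever hub, within 11 mm of the axis, stand higher (to 74 mm).
- valve_c_lever (a joint): Angle of valve c's lever: 0 = shut, along the bar, pointing to the manifold's +y, against its stop; 1.571 = fully open, square to the bar, pointing to -x over its barb. Shuts clockwise seen from above; turns smoothly with about 0.08 N m (about 2.5 N at the grip) and stays where it is left. Shut at the start.
- valve_c_grip (a point): Middle of the black grip of valve c's lever, on its centre line, 30 mm from the lever's axis, 67.5 mm above the bench; turns with the lever: x points outward along the lever, y across it, z up. The grip is 9.5 mm wide, 12 mm high (61 to 73 mm above the bench) and reaches from 12 to 46 mm from the axis.
- valve_d: Valve d, one of the four equal quarter-turn outlet valves, fixed, 37 mm in front of the bar's axis; its axes are parallel to the manifold's. Origin: on the vertical axis of its lever, at bench height. Body and barb (tip 39 mm from that axis towards -x) stay below 46 mm; only neck, stem and lever hub, within 11 mm of the axis, stand higher (to 74 mm).
- valve_d_lever (a joint): Angle of valve d's lever: 0 = shut, along the bar, pointing to the manifold's +y, against its stop; 1.571 = fully open, square to the bar, pointing to -x over its barb. Shuts clockwise seen from above; turns smoothly with about 0.08 N m (about 2.5 N at the grip) and stays where it is left. Shut at the start.
- valve_d_grip (a point): Middle of the black grip of valve d's lever, on its centre line, 30 mm from the lever's axis, 67.5 mm above the bench; turns with the lever: x points outward along the lever, y across it, z up. The grip is 9.5 mm wide, 12 mm high (61 to 73 mm above the bench) and reaches from 12 to 46 mm from the axis.
- beaker: Clear beaker, 46 mm across, 57 mm high, loose, off the manifold's inlet (+y) end. Origin: centre of the underside. A bystander.
- tube_clamp: Small grey metal clamp with two thumbscrews, 30 x 64 x 31 mm, loose, behind the manifold. Origin: centre of the underside. A bystander.
- slide_pack: Small flat carton of cover glasses, 30 x 78 x 26 mm, loose, behind the manifold. Origin: centre of the underside. A bystander.
- marker: Black marker pen, 12 x 131 x 14 mm, lying loose in front and to the left. Origin: centre of the underside. A bystander.

How it is judged:
On the way:
1. the fingers touch the lever of the open valve (contact force between the fingers and valve_a above 0.3 N), for 0.04 s.
At the end, for the whole second after the job is handed in: The lever that stood open is shut to within 0.10 rad (6 degrees) of its stop and at rest, the other three are still shut to within 0.10 rad, and the beaker, clamp, carton and marker are within 15 mm of where they stood (value of joint each of valve_a_lever, valve_b_lever, valve_c_lever, valve_d_lever below 0.1 rad and distance of each of beaker, tube_clamp, slide_pack, marker from where it was at the start of the episode below 0.015 m and velocity of joint valve_a_lever between -0.05 and 0.05 rad/s); the robot touches nothing.
It fails at once if the lever taken between the fingers (pads astride the grip) instead of pushed (contact force between the fingers and valve_a above 0.3 N and y of the grasp point in the frame of valve_a_grip between -0.006 and 0.006 m and x of the grasp point in the frame of valve_a_grip between -0.035 and 0.028 m and z of the grasp point in the frame of valve_a_grip below 0.017 m).
It fails at once if the open valve or its lever pushed with more than 35 N (contact force between the arm and valve_a above 35 N).
It fails at once if another valve touched with more than 1 N (contact force between the arm and valve_b above 1 N or contact force between the arm and valve_c above 1 N or contact force between the arm and valve_d above 1 N).
It fails at once if another valve's lever turned (value of joint any of valve_b_lever, valve_c_lever, valve_d_lever above 0.1 rad).
It fails at once if a bystander (beaker, clamp, carton, marker) moved more than 15 mm or lifted (distance of any of beaker, tube_clamp, slide_pack, marker from where it was at the start of the episode above 0.015 m).
It also fails if it takes over 32 s, if anything falls off the work surface, if the arm or the gripper's body presses on something with over 40 N, if the wrist force passes 120 N, or if a joint passes its speed limit or range.

## Working session

There is one attempt and no reset: what is moved stays moved. The work goes in short steps, Python scripts to look and compute and a shell command to move; the robot and the scene stay as the last step left them, time stands still between calls to the robot, and variables do not carry over. Pictures are saved under pics/ and viewed, at most 10 in all, crops included, and the job is handed in when it is done.

```bash
mkdir -p pics; ls
python3 - <<'E'
from workcell import bot
import cv2
for n in("top","scene"):
    cv2.imwrite(f"pics/{n}0.png",bot.camera(n)[:,:,::-1]); c=bot.calibration(n); print(n,c)
o=bot.get_obs(); print(o['clock'],o['eef_pos'],o['tool_rot'],o['grip_width'],bot.pinch_z)
E
```

```text
jog.py
pics
workcell.py
top {'mtx': array([[525.05692667,   0.        , 268.03261309],
       [  0.        , 525.05692667, 209.56386664],
       [  0.        ,   0.        ,   1.        ]]), 'R': array([[-0.00753559, -0.99980184,  0.01842552],
       [-0.99023197,  0.00489547, -0.13934372],
       [ 0.13922591, -0.01929558, -0.99007264]]), 't': array([0.14388475, 0.52997902, 0.89435182])}
scene {'mtx': array([[481.70904612,   0.        , 277.90550882],
       [  0.        , 481.70904612, 210.30689587],
       [  0.        ,   0.        ,   1.        ]]), 'R': array([[ 0.72449315, -0.68927653,  0.00274834],
       [-0.30416259, -0.32327587, -0.8960903 ],
       [ 0.61854248,  0.64837534, -0.44386328]]), 't': array([-0.28414153,  0.26212464,  0.46562713])}
0.1 [0.2076142  0.45417035 0.20068469] [ 2.12739481e-01  9.77108481e-01 -9.44108848e-04 -1.93573683e-04] 0.08546320810043422 0.0187
```

View pics/top0.png

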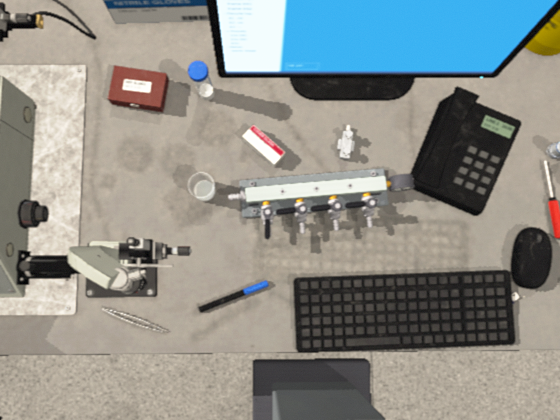

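View pics/scene0.png

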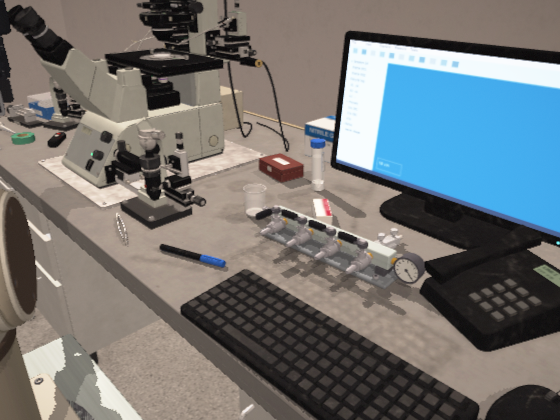

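Top view: the manifold runs from about (240,197) to (390,182). The leftmost valve, hub near (266,208), has its lever standing out to about (267,236). The other three levers lie along the bar. I'll zoom in to measure.

Run:
```python
import cv2
a=cv2.imread("pics/top0.png")[165:245,225:405]
cv2.imwrite("pics/c1.png",cv2.resize(a,None,fx=4.4,fy=4.4,interpolation=cv2.INTER_CUBIC))
```

```text
(no output)
```

View pics/c1.png

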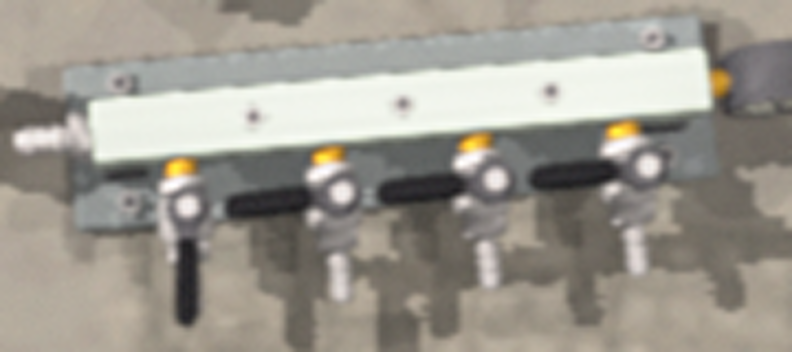

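The crop shows the hub tops at (187,207), (341,192), (496,179) and (649,164). The open lever's tip is at (186,325). The closed grips point left.

```bash
cat > h.py <<'E'
import numpy as np
from workcell import bot
def back(px,z,n="top"):
    c=bot.calibration(n); d=c["R"].T@np.linalg.solve(c["mtx"],[*px,1]); o=-c["R"].T@c["t"]
    return o+d*(z-o[2])/d[2]
def crop(p,x0=225,y0=165,s=4.4): return ((p[0]+.5)/s-.5+x0,(p[1]+.5)/s-.5+y0)
E
python3 - <<'E'
from h import *
from scipy.spatial.transform import Rotation as Rn
H=np.array([back(crop(p),.074) for p in [(187,207),(341,192),(496,179),(649,164)]]);print(H.round(4),np.linalg.norm(np.diff(H,axis=0),axis=1))
d=H[0]-H[3];print("yaw of manifold",np.arctan2(-d[0],d[1]))
t=back(crop((186,325)),.070);print("tip",t,np.linalg.norm((t-H[0])[:2]))
B=[back(crop(p),.047) for p in [(92,132),(708,79)]];print("bar",B,np.linalg.norm(B[0]-B[1]))
m=[back(p,.01) for p in [(200,308),(268,285)]];print("marker",m)
print("beaker",back((202,192),0.0), back((203,183),.057))
print(Rn.from_quat(bot.get_obs()['tool_rot']).as_matrix().round(3))
E
```

```text
[[ 0.5219  0.1429  0.074 ]
 [ 0.5275  0.0833  0.074 ]
 [ 0.5323  0.0231  0.074 ]
 [ 0.5379 -0.0366  0.074 ]] [0.05982969 0.06038752 0.05995483]
yaw of manifold 0.08861134221992482
tip [0.4766488  0.14355113 0.07      ] 0.045265552556366107
bar [array([0.55598802, 0.18011343, 0.047     ]), array([ 0.57651475, -0.06757287,  0.047     ])] 0.24853540530361912
marker [array([0.35913433, 0.26183865, 0.01      ]), array([0.39851799, 0.14115212, 0.01      ])]
beaker [0.56921865 0.26145555 0.        ] [0.57509147 0.25374522 0.057     ]
[[-0.909  0.416 -0.001]
 [ 0.416  0.909 -0.002]
 [-0.    -0.002 -1.   ]]
```

Everything agrees with the given sizes: 60 mm pitch, lever tip at 45 mm and bar length 249 mm. Now to work out the moves, with the fingers shut and the tool's y along the bar. The tool goes clear of the marker and microscope, then down beside the lever.

```bash
cat >> h.py <<'E'
from scipy.spatial.transform import Rotation as Rn
P=np.array([.5219,.1429]); YAW=.0886
def world(a,b,z): return np.array([*(P+Rn.from_euler('z',YAW).as_matrix()[:2,:2]@[a,b]),z])
def delta(w,Rm=None):
    o=bot.get_obs(); R=Rn.from_quat(o['tool_rot']).as_matrix() if Rm is None else Rm
    return (R.T@(w-o['eef_pos'])).round(4)
E
python3 - <<'E'
from h import *
print(delta(np.array([.27,.2,.2])), delta(world(-.036,-.04,.2)),delta(world(-.036,-.04,.055)))
R=Rn.from_quat(bot.get_obs()['tool_rot']); 
want=Rn.from_euler('z',YAW)*Rn.from_matrix(np.array([[-1,0,0],[0,1,0],[0,0,-1.]]))
print((R.inv()*want).as_rotvec())
E
```

```text
[-0.1624 -0.2052  0.0011] [-0.4037 -0.205   0.0011] [-0.4037 -0.2047  0.1461]
[-1.89023060e-03 -4.75675491e-04 -5.17355577e-01]
```

```bash
echo '0,0,-0.1,-0.035,-0.045,0,0;0,0,-0.2,-0.07,-0.09,0,0;0,0,-0.3,-0.105,-0.135,0,0;0,0,-0.4,-0.14,-0.18,0,0;0,0,-0.517,-0.17,-0.205,0,0;0,0,-0.517,-0.23,-0.205,0,0;0,0,-0.517,-0.29,-0.205,0,0;0,0,-0.517,-0.35,-0.205,0,0;0,0,-0.517,-0.404,-0.205,0,0;0,0,-0.517,-0.404,-0.205,0,0' | python3 jog.py
python3 - <<'E'
from h import *
print(delta(world(-.036,-.04,.055)),bot.get_obs()['ft_force'])
E
```

```text
clock: 1.35
eef_pos: [0.4924, 0.0985, 0.1999]
tool_rot: [-0.042, 0.999, -0.0, -0.001]
ft_force: [-0.5, 1.2, -0.2]
grip_width: -0.0003
grasp_force: 0.0
[0.0025 0.0017 0.1449] [-0.50502366  1.23830242 -0.2273972 ]
```

```bash
echo '0,0,0,0,0,0,0;0,0,0,0,0,0.05,0;0,0,0,0,0,0.09,0;0,0,0,0,0,0.12,0;0,0,0,0,0,0.145,0;0,0,0,0,0,0.145,0;0,0,0,0,0,0.145,0' | python3 jog.py
python3 - <<'E'
from h import *
import cv2
print(delta(world(-.036,-.04,.055)))
for n,s in(("top",(slice(130,280),slice(180,380))),("scene",(slice(170,290),slice(220,380)))):
    cv2.imwrite(f"pics/{n}1.png",cv2.resize(bot.camera(n)[s][:,:,::-1],None,fx=3.5,fy=3.5,interpolation=2))
E
```

```text
clock: 2.22
eef_pos: [0.4902, 0.101, 0.0578]
tool_rot: [-0.045, 0.999, 0.0, 0.001]
ft_force: [-0.8, 0.5, 0.3]
grip_width: -0.0005
grasp_force: 0.0
[ 0.0007 -0.0011  0.0028]
```

View pics/scene1.png

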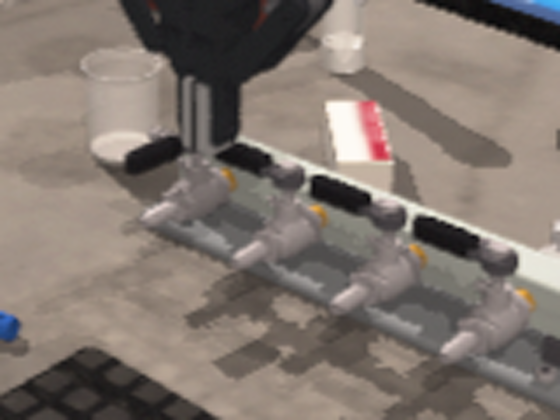

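The fingers (tip at crop (205,140)) stand just on the -y side of the open lever, clear of the neighbours. Now I start the sideways push, slowly.

```bash
echo '0,0,0,0,0.012,0,0;0,0,0,0,0.018,0,0;0,0,0,0,0.022,0,0;0,0,0,0,0.026,0,0;0,0,0,0,0.030,0,0;0,0,0,0,0.034,0,0;0,0,0,0,0.038,0,0;0,0,0,0,0.042,0,0;0,0,0,0,0.045,0,0' | python3 jog.py
python3 - <<'E'
from h import *
print(delta(world(-.016,.03,.055)))
E
```

```text
clock: 3.45
eef_pos: [0.4861, 0.1454, 0.0565]
tool_rot: [-0.044, 0.999, 0.0, 0.0]
ft_force: [0.3, -0.0, 0.0]
grip_width: 0.0002
grasp_force: 0.0
[-0.0194  0.0243  0.0015]
```

Run:
```python
from h import *
import cv2
for n,s in(("scene",(slice(170,290),slice(220,380))),):
    cv2.imwrite(f"pics/{n}2.png",cv2.resize(bot.camera(n)[s][:,:,::-1],None,fx=3.5,fy=3.5,interpolation=2))
print(bot.get_obs()['ft_force'])
```

```text
[-0.31433495  0.08818102 -0.23893822]
```

View pics/scene2.png

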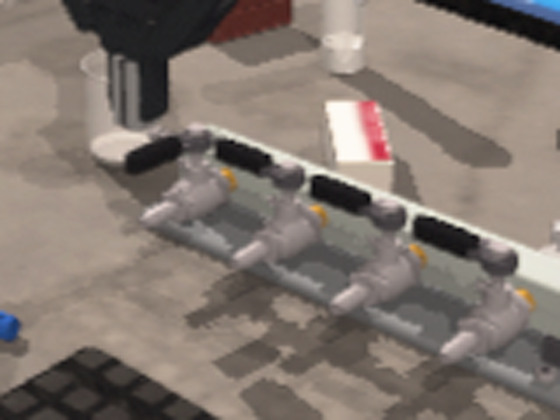

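```bash
python3 - <<'E'
from h import *
def pr(X,n):
    c=bot.calibration(n);p=c["mtx"]@(c["R"]@X+c["t"]);return p[:2]/p[2]
e=bot.get_obs()['eef_pos']
for nm,X in (("tcp",e),("hubtop",np.array([.5219,.1429,.074])),("tip",np.array([.4766,.1436,.07])),("hubB",np.array([.5275,.0833,.074]))):
    p=pr(X,"scene");print(nm,p.round(1),((p-[220,170])*3.5).round(0),pr(X,"top").round(1))
E
python3 - <<'E'
from h import *
import cv2
cv2.imwrite("pics/top2.png",cv2.resize(bot.camera("top")[150:260,200:340][:,:,::-1],None,fx=5,fy=5,interpolation=2))
E
```

```text
tcp [259.3 219.8] [138. 174.] [265.5 233.7]
hubtop [275.5 205.1] [194. 123.] [267.1 211.7]
tip [255.9 215. ] [126. 157.] [266.9 238.5]
hubB [302.1 215.3] [287. 159.] [302.1 208.2]
```

View pics/top2.png

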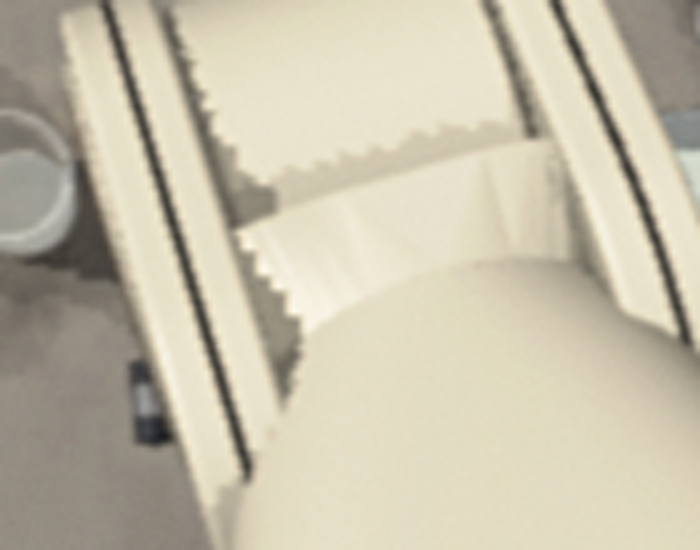

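The picture shows the lever unmoved and the fingers apparently ending above it, around crop (140,122). By the calibration the tip should sit at (138,174). I'll compare with the first image before moving further.

Run:
```python
from h import *
import cv2
a=bot.camera("scene")[:,:,::-1]; b=cv2.imread("pics/scene0.png")
cv2.imwrite("pics/s3full.png",a)
d=cv2.absdiff(a,b).max(2)
s=(slice(130,240),slice(225,305))
v=np.hstack([a[s],b[s],cv2.cvtColor(d,8)[s]])
cv2.imwrite("pics/cmp.png",cv2.resize(v,None,fx=3.3,fy=4.0 if 0 else 3.3,interpolation=0))
o=bot.get_obs();print(o['joint_pos'].round(3) if hasattr(o['joint_pos'],'round') else o['joint_pos'],o['eef_pos'],o['grip_width'])
```

```text
[ 0.29   0.367 -0.22   0.984 -0.     0.202] [0.48608367 0.1452801  0.05649218] 0.00022580309144197962
```

View pics/cmp.png

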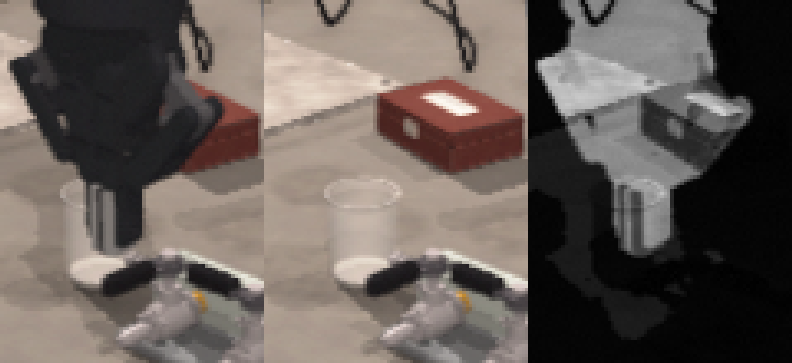

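The finger bottom is at scene pixel about (260,206), against a predicted (259,220). So the fingers really are about 27 mm higher than the reported TCP, and they passed over the lever. I'll go back to the -y side and test the height by descending in free space, watching force and picture.

```bash
echo '0,0,0,0,-0.015,0,0;0,0,0,0,-0.035,0,0;0,0,0,0,-0.035,0,0;0,0,0,0,-0.035,0.007,0;0,0,0,0,-0.035,0.014,0;0,0,0,0,-0.035,0.014,0' | python3 jog.py
cat > m.py <<'E'
from h import *
import cv2,sys
a=bot.camera("scene")[:,:,::-1]; b=cv2.imread("pics/scene0.png")
cv2.imwrite(sys.argv[1],a)
e=bot.get_obs()['eef_pos'];c=bot.calibration("scene");p=c["mtx"]@(c["R"]@e+c["t"]);p=p[:2]/p[2]
d=cv2.absdiff(a,b).max(2)
print("tcp px",p.round(1),"force",bot.get_obs()['ft_force'].round(2))
for r in range(int(p[1])-26,int(p[1])+6): print(r,d[r,int(p[0])-12:int(p[0])+14].tolist())
E
python3 m.py pics/s4.png
```

```text
clock: 4.35
eef_pos: [0.4882, 0.1104, 0.0415]
tool_rot: [-0.044, 0.999, -0.0, -0.001]
ft_force: [0.1, -0.8, -0.2]
grip_width: -0.0002
grasp_force: 0.0
tcp px [274.3 233.9] force [ 0.29 -0.46  0.06]
207 [14, 27, 30, 45, 100, 75, 38, 61, 94, 51, 8, 13, 50, 118, 145, 125, 92, 115, 173, 196, 199, 105, 46, 19, 13, 7]
208 [14, 27, 27, 59, 123, 57, 9, 37, 67, 12, 23, 25, 28, 83, 101, 92, 66, 65, 107, 170, 192, 105, 49, 33, 32, 19]
209 [10, 18, 21, 26, 50, 32, 86, 52, 6, 28, 32, 27, 3, 33, 56, 53, 44, 50, 90, 102, 99, 71, 32, 30, 32, 34]
210 [6, 7, 10, 7, 6, 67, 92, 57, 22, 51, 48, 42, 23, 20, 44, 48, 42, 32, 50, 43, 18, 10, 5, 5, 6, 22]
211 [1, 6, 6, 7, 6, 68, 96, 62, 25, 75, 37, 25, 28, 5, 37, 36, 38, 32, 56, 39, 3, 7, 6, 8, 7, 7]
212 [1, 3, 4, 5, 2, 71, 98, 64, 28, 67, 67, 55, 34, 14, 41, 38, 39, 60, 98, 66, 12, 3, 2, 5, 9, 8]
213 [5, 3, 5, 3, 7, 75, 98, 66, 29, 63, 48, 31, 20, 20, 57, 55, 74, 126, 134, 70, 9, 6, 3, 5, 8, 5]
214 [1, 2, 3, 5, 7, 76, 101, 64, 15, 27, 4, 23, 27, 62, 86, 82, 99, 107, 93, 48, 10, 2, 5, 5, 5, 6]
215 [1, 1, 4, 6, 0, 66, 86, 42, 29, 34, 22, 38, 43, 77, 97, 104, 1
[... 1563 characters left out ...]
, 2]
231 [5, 6, 4, 4, 4, 11, 23, 20, 18, 20, 18, 14, 15, 15, 9, 7, 3, 4, 4, 3, 4, 3, 3, 3, 4, 4]
232 [4, 4, 5, 5, 4, 5, 7, 7, 12, 19, 13, 8, 7, 7, 3, 4, 3, 4, 3, 2, 4, 8, 6, 3, 4, 3]
233 [4, 5, 6, 5, 6, 4, 5, 4, 9, 10, 4, 3, 2, 3, 4, 3, 3, 3, 5, 2, 5, 17, 10, 2, 2, 1]
234 [4, 3, 4, 9, 7, 3, 4, 3, 4, 3, 4, 3, 4, 4, 3, 4, 3, 2, 3, 3, 14, 11, 5, 3, 2, 2]
235 [4, 4, 11, 7, 1, 4, 4, 3, 3, 3, 4, 4, 5, 5, 5, 4, 3, 4, 4, 3, 4, 2, 4, 4, 3, 3]
236 [4, 15, 23, 10, 2, 4, 3, 3, 3, 4, 3, 5, 4, 7, 6, 6, 9, 7, 4, 5, 4, 4, 3, 3, 3, 4]
237 [5, 15, 12, 5, 3, 3, 3, 3, 3, 4, 3, 3, 6, 18, 16, 16, 24, 12, 5, 6, 5, 5, 4, 4, 5, 3]
238 [5, 6, 3, 5, 3, 2, 2, 3, 2, 3, 3, 4, 15, 23, 23, 12, 5, 5, 5, 5, 5, 4, 4, 4, 5, 3]
```

The finger bottom is at about row 220, against a predicted 234. The offset is again about 27 mm, with no contact. The space below is free, so I go 13 mm lower and push in small steps, checking force.

```bash
echo '0,0,0,0,0,0.006,0;0,0,0,0,0,0.012,0;0,0,0,0,0,0.012,0;0,0,0,0,0.004,0.012,0;0,0,0,0,0.008,0.012,0;0,0,0,0,0.011,0.012,0;0,0,0,0,0.013,0.012,0;0,0,0,0,0.015,0.012,0' | python3 jog.py; echo '0,0,0,0,0.002,0,0;0,0,0,0,0.003,0,0' | python3 jog.py;echo '0,0,0,0,0.002,0,0;0,0,0,0,0.003,0,0' | python3 jog.py
```

```text
clock: 5.4
eef_pos: [0.4879, 0.1253, 0.0306]
tool_rot: [-0.044, 0.999, -0.0, 0.0]
ft_force: [1.0, -2.6, 0.8]
grip_width: -0.0001
grasp_force: 1.2
clock: 5.65
eef_pos: [0.4876, 0.1277, 0.0305]
tool_rot: [-0.044, 0.999, -0.001, 0.0]
ft_force: [-0.4, -2.6, 0.9]
grip_width: -0.0002
grasp_force: 1.4
clock: 5.9
eef_pos: [0.4875, 0.1311, 0.0305]
tool_rot: [-0.044, 0.999, -0.0, 0.0]
ft_force: [0.9, -3.0, 0.1]
grip_width: 0.0005
grasp_force: 1.3
```

A steady force of about 2.6–3 N while moving means the lever is turning as expected. Continuing.

```bash
python3 - <<'E'
from h import *
for ab in [(-.036,.005),(-.026,.020),(-.016,.03)]: print(delta(world(*ab,.028)))
E
echo '0,0,0,0,0.004,0,0;0,0,0,0,0.008,0,0;0,0,0,0,0.012,0,0;0,0,0,0,0.015,0,0;0,0,0,-0.002,0.018,0,0;0,0,0,-0.004,0.021,0,0' | python3 jog.py
```

```text
[0.0007 0.0137 0.0025]
[-0.0093  0.0287  0.0025]
[-0.0193  0.0387  0.0025]
clock: 6.65
eef_pos: [0.4892, 0.1526, 0.0304]
tool_rot: [-0.044, 0.999, -0.0, -0.0]
ft_force: [-0.2, -2.3, 0.3]
grip_width: 0.0
grasp_force: 1.2
```

```bash
echo '0,0,0,-0.003,0.004,0,0;0,0,0,-0.005,0.008,0,0;0,0,0,-0.008,0.011,0,0;0,0,0,-0.010,0.014,0,0;0,0,0,-0.012,0.016,0,0' | python3 jog.py; python3 m.py pics/s5.png | head -1
python3 - <<'E'
from h import *
import cv2
print(delta(world(-.016,.03,.028)))
cv2.imwrite("pics/s5c.png",cv2.resize(cv2.imread("pics/s5.png")[150:260,220:330],None,fx=5,fy=5,interpolation=2))
E
```

```text
clock: 7.28
eef_pos: [0.4999, 0.1699, 0.0304]
tool_rot: [-0.044, 0.999, 0.0, -0.0]
ft_force: [-2.5, -2.5, -1.7]
grip_width: -0.0001
grasp_force: 1.2
tcp px [256.4 225.6] force [-1.45 -1.41 -1.56]
[-0.0031  0.0009  0.0025]
```

View pics/s5c.png

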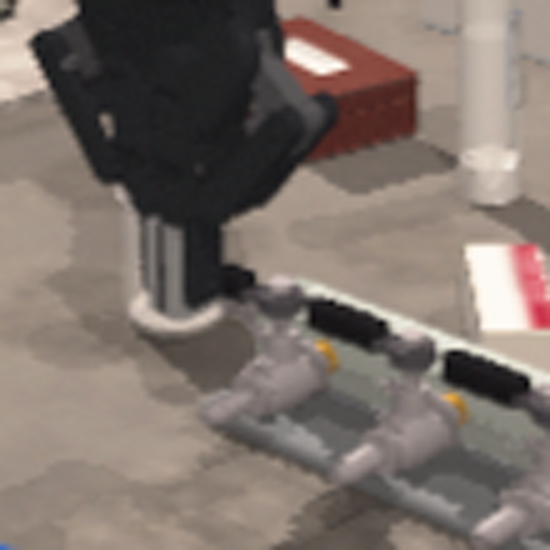

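The lever (crop (235,280)) is now nearly in line with the bar. I push towards +x in small steps until the force rises at the stop.

```bash
echo '0,0,0,-0.0015,0.001,0,0;0,0,0,-0.003,0.001,0,0' | python3 jog.py|grep -E "pos|for"; echo '0,0,0,-0.001,0,0,0;0,0,0,-0.002,0,0,0' | python3 jog.py|grep -E "pos|for"
```

```text
eef_pos: [0.5028, 0.1712, 0.0305]
ft_force: [-2.5, -0.6, -1.7]
grasp_force: 1.2
eef_pos: [0.5046, 0.1716, 0.0305]
ft_force: [-2.9, 1.2, -0.1]
grasp_force: 1.9
```

```bash
for i in 1; do echo '0,0,0,-0.001,0,0,0;0,0,0,-0.001,0,0,0' | python3 jog.py|grep -E "pos|for"; done; echo '0,0,0,-0.001,0,0,0;0,0,0,-0.001,0,0,0' | python3 jog.py|grep -E "pos|for"
```

```text
eef_pos: [0.5046, 0.1716, 0.0304]
ft_force: [-5.1, 1.9, 1.1]
grasp_force: 2.7
eef_pos: [0.5046, 0.1715, 0.0304]
ft_force: [-8.7, 0.7, 3.8]
grasp_force: 3.8
```

The force rises with no motion, so the lever is at its stop. Withdrawing straight back, then up.

```bash
echo '0,0,0,0.008,0,0,0;0,0,0,0.025,0,0,0;0,0,0,0.04,0,-0.02,0;0,0,0,0.05,0,-0.07,0;0,0,0,0.06,0,-0.12,0;0,0,0,0.1,0,-0.15,0;0,0,0,0.15,0,-0.15,0;0,0,0,0.19,0,-0.15,0;0,0,0,0.19,0,-0.15,0;0,0,0,0.19,0,-0.15,0' | python3 jog.py
python3 - <<'E'
from h import *
import cv2
a=bot.camera("top")[150:250,180:400][:,:,::-1];b=bot.camera("scene")[165:295,220:440][:,:,::-1]
cv2.imwrite("pics/end.png",cv2.resize(np.vstack([a,b]),None,fx=2.6,fy=2.6,interpolation=2))
E
```

```text
clock: 9.57
eef_pos: [0.3192, 0.1548, 0.1814]
tool_rot: [-0.044, 0.999, 0.001, 0.002]
ft_force: [0.1, -0.3, 0.6]
grip_width: 0.0001
grasp_force: 0.0
```

View pics/end.png

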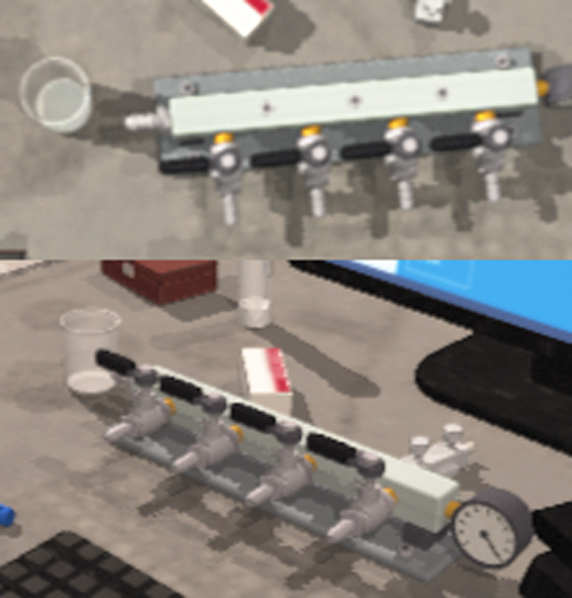

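All four levers lie in line with the bar (the pushed one is at about (185,163) in the top half), and the bystanders in these crops look unmoved. The hand is clear.

```bash
python3 -c "
from workcell import bot
print(bot.job_done())"
```

```text
the job is handed in; nothing more can be done
None
```

The open valve's lever is pushed fully shut against its stop, the hand is clear, and the job is handed in; the final pictures show the other three levers still in line, and no bystander was seen to move.

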